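# Bring a specimen tube from the sampling lane to the code reader

## Task

The tube carriage stands under the sampler, whose clear hold-down blocks the caps: slide it along its rail by the black grip post to the next click stop, out in the open, and leave it seated there. Then draw the orange-capped tube out of the rack by its cap, tip it over and hold it up in front of the code reader, cap end uppermost, with the tube parallel to the slope of the slanted window and the label centred on the window about 9 cm away from it. Finish while still holding the tube there, steady and by the cap so that the label stays clear; leave the other two tubes in the rack, and do not touch the reader or disturb the bottle and the marker.

Things in the scene. Friction and masses are not known exactly. Their poses are not given: they have to be found in the camera images.
- lane: Sampling lane, fixed on the bench; place and yaw vary. Aluminium rail 430 mm long along its y, 60 mm wide, 18 mm high. Origin: centre of the rail's underside, at bench height. Two click stops for the carriage, 160 mm apart: its middle is at y = -115 mm in the sampling station and at y = +45 mm in the open station.
- hold_down (a point): Middle of the underside of the sampler's clear hold-down fork, 144 mm above the bench; lane axes. The fork is 24 mm across x, 128 mm along y, 5 mm thick, 6 mm above the caps at the start. An arm 44 mm wide in y runs over it 31 to 61 mm higher, from x = -7 mm to the white column (46 x 60 mm, at x = 78 mm, 200 mm high).
- carriage (a joint): Slide along the lane's +y in m: 0 = seated in the sampling station (start), 0.160 = seated in the next click stop; end stops -0.010 and 0.180. A sprung ball drops between two ribs at each stop: about 6 N to push out or in, about 1 N between stops. Let go within 4 mm of a stop, the carriage is drawn into it.
- carriage_grip (a point): Point to take the carriage's grip post, on its axis, 103 mm above the bench; lane axes. The post is an upright black cylinder, 16 mm in diameter; its top is 15 mm above this point, its foot 69 mm below. It stands 120 mm ahead (lane +y) of the carriage's middle.
- rack_floor (a point): Middle of the floor of the white rack on the carriage, 28 mm above the bench; moves with it; lane axes. Five open-topped cells, 19 mm square, in a row along y, 25 mm apart; walls 60 mm high, 29 mm over all in x. The tubes stand in the cells at y = -50, 0 and +50 mm; which is where varies.
- tube_orange: The tube to be read: amber, 16 mm in diameter, orange cap, 110 mm long over all, about 20 g, with a paper label and black rings (the bar code, running along the tube) all round. Origin: centre of its flat foot; z along the tube towards the cap. At the start it stands on the rack floor.
- tube_orange_cap (a point): Middle of the orange cap, 98 mm from the foot, on the axis. The cap is 18 mm in diameter and 24 mm high, so its top is 12 mm beyond this point. Axes as the tube's.
- tube_orange_label (a point): Middle of the label, on the tube's axis, 48 mm from the foot; the label reaches from 14 to 80 mm. Axes as the tube's.
- tube_violet: Bystander: a like tube with a violet cap. Origin at the foot, z towards the cap.
- tube_green: Bystander: a like tube with a green cap. Origin at the foot, z towards the cap.
- reader: Stand of the code reader, fixed on the bench; place and yaw vary. Steel disc 110 mm in diameter, 12 mm high, with a post 16 mm in diameter, 330 mm high, at its centre. Origin: centre of the disc's underside. The reader looks towards the stand's -x and down.
- reader_head: Grey reader head. Origin: middle of its red window, 65 mm from the post (stand's -x side), 270 mm up. z: squarely out of the window, 45 deg down towards the stand's -x. x: along the window's slope, 45 deg UP towards the stand's -x; the held tube's cap points this way. y level. The head lies behind the window: +-36 mm in x, +-28 mm in y, z = 0 to -46 mm.
- bottle: Bystander: small blue plastic bottle standing loose on the bench, 42 mm in diameter, 85 mm high. Origin at the centre of its foot.
- marker: Bystander: felt marker with a blue cap lying loose on the bench, 136 mm long along its x, 13 mm thick. Origin under its middle.

How it is judged:
By the outcome, as a careful person would: the job done as asked, in the order asked, and still so for the second after the job is handed in, while the arm keeps its last pose, push and grip.
It also fails if it takes over 51 s, if anything falls off the work surface, if the arm or the gripper's body presses on something with over 40 N, if the wrist force passes 120 N, or if a joint passes its speed limit or range.

## Robot

A 6-joint arm with a two-finger parallel gripper is mounted at the origin on the work surface. World frame = base frame: x ahead of the robot, y to its left, z up, the work surface at z = 0. Lengths are in m, angles in rad, forces in N, time in s.
With the tool pointing down it reaches from about 0.25 to 0.725 m from the base axis. Payload 9.7 kg.
Tool frame: the origin (TCP) lies between the finger pads, 19 mm behind the fingertips; this is the grasp point; z points along the fingers, y is the line along which they close (so a half turn about z gives the same grasp; the last joint's range is limited). The gripper opens to 85 mm and grips with 20 to 120 N. Pads are 22 mm wide; open, the fingers measure 114 mm over their backs; the gripper's body (76 mm by 85 mm) begins 54 mm behind the grasp point. The pads swing forward as they close: fully open they stand 13 mm farther back than shut.
Start: joints at [-1.12, 0.087, 0.176, 1.66, 0, 1.571], TCP at [0.24, -0.495, 0.25] pointing down, gripper open.
Joint ranges: [-3.13, 3.13], [-0.85, 1.81], [-1.15, 1.24], [-2.2, 2.28], [-1.44, 1.52], [-3.14, 3.14]. Speed limits (rad/s): [2.22, 2.22, 2.57, 3.14, 3.14, 3.14].

## Interface

Orientations are given as a unit quaternion [w, x, y, z].
In Python, from bench import telemetry, camera, finish_job gives the robot as it stands. The module is installed in compiled form; this text tells all that it offers.
- The arm moves only by the shell command python3 -m handwheel 'ROWS' [FORCE]. ROWS is JSON, a list of rows, each an object of numbers: "dx", "dy", "dz": the shift along the tool's x, y, z in cm; "ax", "ay", "az": the turn, a rotation vector about the tool's x, y, z in rad; "fingers": the opening, from 0 (shut) to 1 (fully open). In form: [{"dx": .., "dy": .., "dz": .., "ax": .., "ay": .., "az": .., "fingers": ..}, ...]. A call has 1 to 10 rows; each row shifts and turns the commanded pose from where the row before left it, along the tool's axes as they then stand; what a row does not reach is not made up. A row lasts 1/8 s, in which the tool goes at most 62.5 mm and 10.7 degrees, less where a joint would pass 70% of its speed; a pose out of reach is approached as far as the arm can. A call with a gripper value outside its range is refused whole. The fingers move at their own pace and stop on an object; FORCE is the grip in N (left out, the last holds). Time passes only in rows, so rows that do not move let the fingers close. It gives the time, the measured TCP pose, the force, the opening and the grip force at its end, in the units of the state.
- telemetry.observe(): the state, without advancing time (a new reading comes with each control period).
- camera(name): name is "side" or "top"; returns a dict with "img" (400x640x3 uint8, blue, green, red), "fx", "fy", "cx", "cy" (pixels), "cam_to_world" (4x4, takes a point from camera to world coordinates). Camera axes: x right, y down, z forward; pixel columns grow to the right and rows downward; lengths in m; the calibration is good to about 2 mm. A picture is of the moment at which its call begins. There is no depth.
- finish_job(): hands the job in; it is judged then, once.
The state is a dict: "t": time; "q": joint angles; "joint_vel": joint speeds; "joint_torque": joint torques, N m; "tcp_pos": TCP position; "ee_rot": TCP orientation; "force": force on the tool from outside, world axes, zero at the start; "ft_torque": the same for the moment, N m; "finger_gap": opening from 0.0 (shut) to 1.0 (fully open); "finger_force": force on a finger pad.
Only numpy, scipy, OpenCV 4.12 (cv2) and the standard library are available. Lean on these libraries where they do the work, as an engineer would, in place of code of your own. Each camera call takes 0.05 s, during which the arm holds its last target. There are 200 camera calls.

## Working session

There is one attempt and no reset: what is moved stays moved. The work goes in short steps, Python scripts to look and compute and a shell command to move; the robot and the scene stay as the last step left them, time stands still between calls to the robot, and variables do not carry over. Pictures are saved under pics/ and viewed, at most 10 in all, crops included, and the job is handed in when it is done.

```bash
mkdir -p pics; cat > h.py <<'E'
import numpy as np, cv2
from bench import telemetry, camera, finish_job
from scipy.spatial.transform import Rotation as R
def rot(q): return R.from_quat([q[1],q[2],q[3],q[0]])
def ray(c,u,v):
    T=np.array(c["cam_to_world"]); d=T[:3,:3]@np.array([(u-c["cx"])/c["fx"],(v-c["cy"])/c["fy"],1.]); return T[:3,3],d
def onz(c,u,v,z):
    o,d=ray(c,u,v); return o+d*(z-o[2])/d[2]
def tri(c1,p1,c2,p2):
    o1,d1=ray(c1,*p1);o2,d2=ray(c2,*p2); s=np.linalg.lstsq(np.c_[d1,-d2],o2-o1,rcond=None)[0]
    a,b=o1+d1*s[0],o2+d2*s[1]; return (a+b)/2,np.linalg.norm(a-b)
def proj(c,p):
    T=np.array(c["cam_to_world"]); q=T[:3,:3].T@(np.array(p)-T[:3,3]); return q[0]/q[2]*c["fx"]+c["cx"],q[1]/q[2]*c["fy"]+c["cy"]
E
python3 - <<'E'
from h import *
for n in("side","top"):
    c=camera(n); cv2.imwrite(f"pics/{n}0.png",c["img"]); print(n,c["fx"],c["cx"],c["cy"],np.round(c["cam_to_world"],3).tolist())
s=telemetry.observe(); print(s["t"],s["tcp_pos"],s["ee_rot"],np.round(rot(s["ee_rot"]).as_matrix(),3).tolist())
E
```

```text
side 465.03950719543354 315.7106195952577 200.61710973944776 [[-0.807, -0.269, 0.526, 0.061], [-0.59, 0.406, -0.698, 0.801], [-0.026, -0.874, -0.486, 0.698], [0.0, 0.0, 0.0, 1.0]]
top 412.87379880366274 320.2531119203108 201.74517710547596 [[-0.018, -0.997, 0.07, 0.54], [-1.0, 0.019, 0.016, 0.081], [-0.017, -0.07, -0.997, 1.187], [0.0, 0.0, 0.0, 1.0]]
0.1 [ 0.23957557 -0.49488389  0.24937077] [-5.66803713e-04  9.74700165e-01  2.23515660e-01 -1.25789553e-04] [[0.9, 0.436, -0.0], [0.436, -0.9, 0.001], [0.0, -0.001, -1.0]]
```

View pics/side0.png

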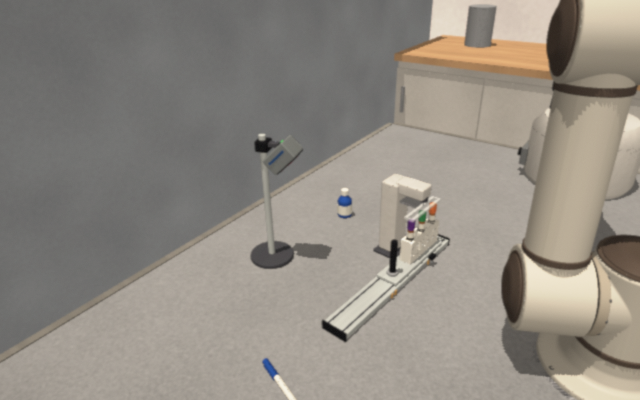

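View pics/top0.png

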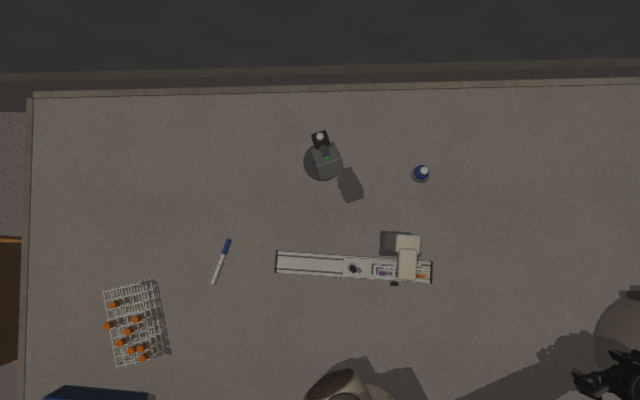

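The side view shows the reader (disc 272,255; head 284,154), the grip post (394,241) and the caps violet, green and orange (orange at 433,210, the far end). In the top view the rail spans columns 275–433 at row ~265, the reader is at (323,158), the bottle at (421,172) and the marker at (221,262).

```bash
python3 - <<'E'
from h import *
a=cv2.imread("pics/top0.png")[125:290,270:440]; cv2.imwrite("pics/topc.png",cv2.resize(a,None,fx=3.6,fy=3.6,interpolation=cv2.INTER_CUBIC))
b=cv2.imread("pics/side0.png")[125:345,240:460]; cv2.imwrite("pics/sidec.png",cv2.resize(b,None,fx=2.7,fy=2.7,interpolation=cv2.INTER_CUBIC))
E
```

```text
(no output)
```

View pics/topc.png

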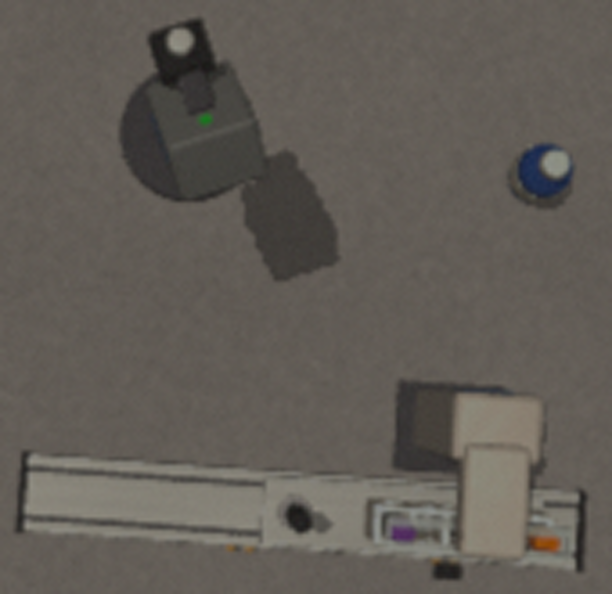

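View pics/sidec.png

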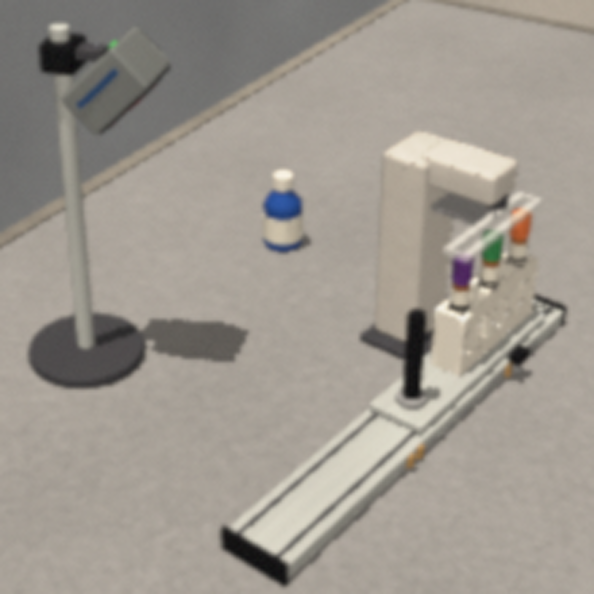

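Top crop (×3.6): rail corners (25,453), (19,531), (580,570), (584,490), reader post top (180,41), head ridge (175,147)–(255,120), grip post top (297,515). Side crop (×2.7): grip post top (416,314), orange cap (520,225), reader post top (59,32).

```bash
python3 - <<'E'
from h import *
t=camera("top"); s=camera("side")
T=lambda u,v:(u/3.6+270-.36,v/3.6+125-.36); S=lambda u,v:(u/2.7+240-.3,v/2.7+125-.3)
c=[onz(t,*T(*p),.018)[:2] for p in((25,453),(19,531),(580,570),(584,490))]
ax=(c[0]+c[1]-c[2]-c[3])/2; L=np.linalg.norm(ax); ctr=sum(c)/4; y=ax/L; x=np.array([y[1],-y[0]])
print("len",L,"wid",np.linalg.norm(c[0]-c[1]),"ctr",ctr,"y",y,"yaw",np.arctan2(-y[0],y[1]))
cs=[onz(s,*S(*p),z)[:2] for p,z in(((222,530),.018),((290,572),.018),((566,309),.018))]; print("side corners",cs)
print("lane frame", [( (q-ctr)@x,(q-ctr)@y) for q in cs])
g,e=tri(t,T(297,515),s,S(416,314)); print("grip top",g,e,"pred",ctr+y*.005)
p,e=tri(t,T(180,41),s,S(59,32)); print("reader post top",p,e, onz(t,*T(180,41),.33),onz(s,*S(59,32),.33))
print("disc",onz(t,*T(189,131),.012), onz(s,*S(87,349),.012))
r=[onz(t,*T(*q),.295)[:2] for q in((175,147),(255,120))]; d=r[1]-r[0]; print("ridge",np.linalg.norm(d),r,"normal",np.arctan2(d[0],-d[1]))
o,e=tri(t,T(545,544),s,S(520,225)); print("orange",o,e, "pred",ctr-y*.165)
b=onz(t,*T(556,163),.085),onz(s,*S(283,245),.0); print("bottle",b)
E
```

```text
len 0.4364943035728089 wid 0.06070609767735143 ctr [0.43850143 0.01043556] y [0.08352377 0.99650579] yaw -0.08362118726733388
side corners [array([0.48693675, 0.2273854 ]), array([0.42115524, 0.23415488]), array([ 0.38850087, -0.20176107])]
lane frame [(np.float64(0.030145606526418203), np.float64(0.22023727718718586)), (np.float64(-0.035971453285438146), np.float64(0.2214887785892402)), (np.float64(-0.032102386308280224), np.float64(-0.21563139886781335))]
grip top [0.44182417 0.01781858 0.11504197] 0.005061083108134679 pred [0.43891905 0.01541809]
reader post top [0.74045498 0.09340175 0.32368325] 0.0002847287271302556 [0.7391015  0.09339833 0.33      ] [0.72885464 0.10528786 0.33      ]
disc [0.73999248 0.09219579 0.012     ] [0.73293979 0.10068236 0.012     ]
ridge 0.05116063750052907 [array([0.68222625, 0.09809568]), array([0.69772526, 0.04933923])] normal 0.3077845895603916
orange [ 0.4231587  -0.15396988  0.12305908] 0.0034672892918322304 pred [ 0.42472001 -0.1539879 ]
bottle (array([ 0.69785643, -0.1811847 ,  0.085     ]), array([ 0.69487984, -0.17643611,  0.        ]))
```

```bash
cat >> h.py <<'E'
def plan(p,tz=None,ty=None):
    """delta to target in present tool axes; tool z along tz, tool y closest to ty"""
    s=telemetry.observe(); M=rot(s["ee_rot"]).as_matrix(); d=M.T@(np.array(p)-s["tcp_pos"])*100
    print("t",s["t"],"tcp",np.round(s["tcp_pos"],4),"shift cm",np.round(d,2),"gap",round(s["finger_gap"],3),"gf",round(s["finger_force"],1),"F",np.round(s["force"],1),"q",np.round(s["q"],2))
    if tz is not None:
        z=np.array(tz)/np.linalg.norm(tz); y=np.array(ty,float); y-=z*(y@z); y/=np.linalg.norm(y); N=np.c_[np.cross(y,z),y,z]
        r=R.from_matrix(M.T@N).as_rotvec(); print("rotvec",np.round(r,4),"shift in target axes",np.round(N.T@(np.array(p)-s["tcp_pos"])*100,2))
E
python3 -m handwheel '[{"dz":-0.5,"az":-0.173},{"dz":-0.5,"az":-0.173},{"dz":-0.5,"az":-0.173},{"dz":-0.5,"az":-0.173},{"dz":-0.5,"az":-0.173},{"dz":-0.5,"az":-0.171}]'
python3 -m handwheel '[{"dx":5,"dy":1.5},{"dx":5,"dy":1.5},{"dx":5,"dy":1.5},{"dx":5,"dy":1.5},{"dx":5,"dy":1.5},{"dx":5,"dy":1.5},{"dx":5,"dy":1.5},{"dx":5,"dy":1.5},{"dx":5,"dy":1.5},{"fingers":0.5}]'
python3 -c "
from h import *
plan([.4395,.0155,.103],[0,0,-1],[.9965,-.0835,0])"
```

```text
t 0.2 tcp [ 0.2396 -0.495   0.2495] shift cm [ 40.23 -37.22  14.69] gap 0.999 gf 0.0 F [ 1.2  0.4 -0.4] q [-1.12  0.09  0.18  1.66  0.    1.57]
rotvec [-8.0000e-04 -5.0000e-04 -1.0364e+00] shift in target axes [52.54 15.66 14.65]invalid input at $[0]: expected keys dx, dy, dz, ax, ay, az, fingers
invalid input at $[0]: expected keys dx, dy, dz, ax, ay, az, fingers
```

```bash

python3 -m handwheel '[{"dx":0,"dy":0,"dz":-0.5,"ax":0,"ay":0,"az":-0.173,"fingers":1},{"dx":0,"dy":0,"dz":-0.5,"ax":0,"ay":0,"az":-0.173,"fingers":1},{"dx":0,"dy":0,"dz":-0.5,"ax":0,"ay":0,"az":-0.173,"fingers":1},{"dx":0,"dy":0,"dz":-0.5,"ax":0,"ay":0,"az":-0.173,"fingers":1},{"dx":0,"dy":0,"dz":-0.5,"ax":0,"ay":0,"az":-0.173,"fingers":1},{"dx":0,"dy":0,"dz":-0.5,"ax":0,"ay":0,"az":-0.171,"fingers":1}]'
python3 -m handwheel '[{"dx":5,"dy":1.5,"dz":0,"ax":0,"ay":0,"az":0,"fingers":0.6},{"dx":5,"dy":1.5,"dz":0,"ax":0,"ay":0,"az":0,"fingers":0.6},{"dx":5,"dy":1.5,"dz":0,"ax":0,"ay":0,"az":0,"fingers":0.6},{"dx":5,"dy":1.5,"dz":0,"ax":0,"ay":0,"az":0,"fingers":0.6},{"dx":5,"dy":1.5,"dz":0,"ax":0,"ay":0,"az":0,"fingers":0.6},{"dx":5,"dy":1.5,"dz":0,"ax":0,"ay":0,"az":0,"fingers":0.6},{"dx":5,"dy":1.5,"dz":0,"ax":0,"ay":0,"az":0,"fingers":0.6},{"dx":5,"dy":1.5,"dz":0,"ax":0,"ay":0,"az":0,"fingers":0.6},{"dx":5,"dy":1.5,"dz":0,"ax":0,"ay":0,"az":0,"fingers":0.6},{"dx":5,"dy":1.5,"dz":0,"ax":0,"ay":0,"az":0,"fingers":0.6}]'
python3 -c "
from h import *
plan([.4395,.0155,.103],[0,0,-1],[.9965,-.0835,0])"
```

```text
t: 0.95
tcp_pos: [0.2396, -0.495, 0.2799]
ee_rot: [-0.0, 0.734, 0.679, 0.0]
force: [0.8, 0.9, -0.1]
finger_gap: 1.004
finger_force: 0.0
t: 2.2
tcp_pos: [0.4313, -0.0077, 0.28]
ee_rot: [0.0, 0.736, 0.677, 0.0]
force: [1.0, 0.2, 1.0]
finger_gap: 0.595
finger_force: 0.0
t 2.2 tcp [ 0.4313 -0.0077  0.28  ] shift cm [ 2.38  0.61 17.7 ] gap 0.595 gf 0.0 F [1.  0.2 1. ] q [-0.02 -0.18 -0.02  1.73 -0.    1.64]
rotvec [ 0.0004  0.     -0.0003] shift in target axes [ 2.38  0.62 17.7 ]
```

```bash

python3 -m handwheel '[{"dx":2.4,"dy":0.6,"dz":0,"ax":0,"ay":0,"az":0,"fingers":0.6},{"dx":0,"dy":0,"dz":4,"ax":0,"ay":0,"az":0,"fingers":0.6},{"dx":0,"dy":0,"dz":4,"ax":0,"ay":0,"az":0,"fingers":0.6},{"dx":0,"dy":0,"dz":4,"ax":0,"ay":0,"az":0,"fingers":0.6},{"dx":0,"dy":0,"dz":3.7,"ax":0,"ay":0,"az":0,"fingers":0.5},{"dx":0,"dy":0,"dz":2,"ax":0,"ay":0,"az":0,"fingers":0.4}]'
python3 -m handwheel '[{"dx":0,"dy":0,"dz":0,"ax":0,"ay":0,"az":0,"fingers":0},{"dx":0,"dy":0,"dz":0,"ax":0,"ay":0,"az":0,"fingers":0},{"dx":0,"dy":0,"dz":0,"ax":0,"ay":0,"az":0,"fingers":0},{"dx":0,"dy":0,"dz":0,"ax":0,"ay":0,"az":0,"fingers":0},{"dx":0,"dy":0,"dz":0,"ax":0,"ay":0,"az":0,"fingers":0}]' 60
python3 - <<'E'
from h import *
plan([.4395,.0155,.103])
a=camera("side")["img"][150:300,330:490]; cv2.imwrite("pics/grip.png",cv2.resize(a,None,fx=3,fy=3,interpolation=cv2.INTER_CUBIC))
E
```

```text
t: 2.95
tcp_pos: [0.438, 0.014, 0.1008]
ee_rot: [-0.001, 0.736, 0.677, -0.001]
force: [-0.3, 0.6, 0.4]
finger_gap: 0.402
finger_force: 0.0
t: 3.58
tcp_pos: [0.4384, 0.0139, 0.1022]
ee_rot: [-0.001, 0.736, 0.677, -0.001]
force: [0.9, -0.7, -23.9]
finger_gap: 0.17
finger_force: 58.9
t 3.575 tcp [0.4384 0.0139 0.1022] shift cm [ 0.17  0.1  -0.08] gap 0.17 gf 58.9 F [  0.9  -0.7 -23.9] q [ 0.03 -0.18 -0.37  1.39 -0.    1.69]
```

View pics/grip.png

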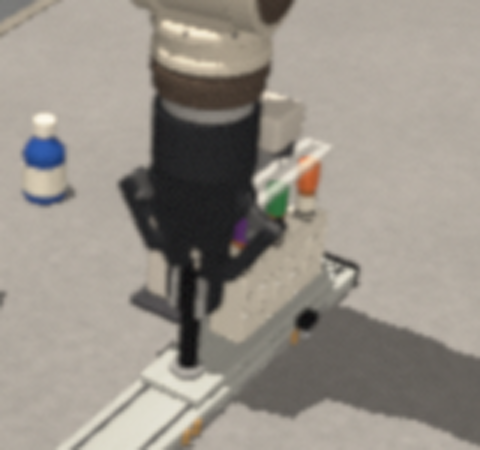

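Fingers hold the post (centre ~ (190,290) in the crop). Slide it now.

```bash

python3 -m handwheel '[{"dx":1,"dy":0,"dz":0,"ax":0,"ay":0,"az":0,"fingers":0},{"dx":2,"dy":0,"dz":0,"ax":0,"ay":0,"az":0,"fingers":0},{"dx":2,"dy":0,"dz":0,"ax":0,"ay":0,"az":0,"fingers":0},{"dx":2,"dy":0,"dz":0,"ax":0,"ay":0,"az":0,"fingers":0},{"dx":2,"dy":0,"dz":0,"ax":0,"ay":0,"az":0,"fingers":0},{"dx":2,"dy":0,"dz":0,"ax":0,"ay":0,"az":0,"fingers":0},{"dx":2,"dy":0,"dz":0,"ax":0,"ay":0,"az":0,"fingers":0},{"dx":2,"dy":0,"dz":0,"ax":0,"ay":0,"az":0,"fingers":0},{"dx":1,"dy":0,"dz":0,"ax":0,"ay":0,"az":0,"fingers":0},{"dx":0,"dy":0,"dz":0,"ax":0,"ay":0,"az":0,"fingers":0}]'
python3 - <<'E'
from h import *
p=np.array([.4384,.0139,.1022])+.16*np.array([.0835,.9965,0])
plan(p)
E
```

```text
t: 4.88
tcp_pos: [0.452, 0.1735, 0.1022]
ee_rot: [-0.0, 0.736, 0.677, -0.001]
force: [1.3, -0.8, -25.0]
finger_gap: 0.169
finger_force: 59.1
t 4.875 tcp [0.452  0.1735 0.1022] shift cm [-0.02 -0.02  0.  ] gap 0.169 gf 59.1 F [  1.3  -0.8 -25. ] q [ 0.37 -0.07 -0.27  1.38 -0.    2.02]
```

```bash

python3 -m handwheel '[{"dx":0,"dy":0,"dz":0,"ax":0,"ay":0,"az":0,"fingers":0.5},{"dx":0,"dy":0,"dz":0,"ax":0,"ay":0,"az":0,"fingers":0.5},{"dx":0,"dy":0,"dz":0,"ax":0,"ay":0,"az":0,"fingers":0.5},{"dx":0,"dy":0,"dz":-3,"ax":0,"ay":0,"az":0,"fingers":0.5},{"dx":0,"dy":0,"dz":-5,"ax":0,"ay":0,"az":0,"fingers":0.5},{"dx":0,"dy":0,"dz":-5,"ax":0,"ay":0,"az":0,"fingers":0.5},{"dx":4,"dy":0,"dz":-2,"ax":0,"ay":0,"az":0,"fingers":0.5},{"dx":4,"dy":0,"dz":0,"ax":0,"ay":0,"az":0,"fingers":0.5}]'
python3 - <<'E'
from h import *
t=camera("top"); s=camera("side")
a=cv2.resize(t["img"][225:300,265:445],None,fx=4,fy=4,interpolation=cv2.INTER_CUBIC)
b=cv2.resize(s["img"][190:260,340:480],None,fx=4,fy=4,interpolation=cv2.INTER_CUBIC)
o=np.zeros((590,720,3),np.uint8); o[:300]=a; o[305:585,:560]=b; cv2.imwrite("pics/op.png",o)
for n,c in(("top",t),("side",s)):
    h=cv2.cvtColor(c["img"],cv2.COLOR_BGR2HSV); m=cv2.inRange(h,(5,150,110),(18,255,255)); m[:,:250]=0
    k,_,st,ce=cv2.connectedComponentsWithStats(m); print(n,[(st[i][:5].tolist(),np.round(ce[i],1).tolist()) for i in range(1,k) if st[i][4]>8])
E
```

```text
t: 5.88
tcp_pos: [0.4602, 0.2542, 0.2564]
ee_rot: [0.001, 0.737, 0.676, 0.003]
force: [-0.3, 0.3, 0.1]
finger_gap: 0.501
finger_force: 0.0
top [([354, 268, 8, 6, 35], [357.6, 270.6])]
side [([394, 230, 8, 14, 86], [397.0, 236.3])]
```

View pics/op.png

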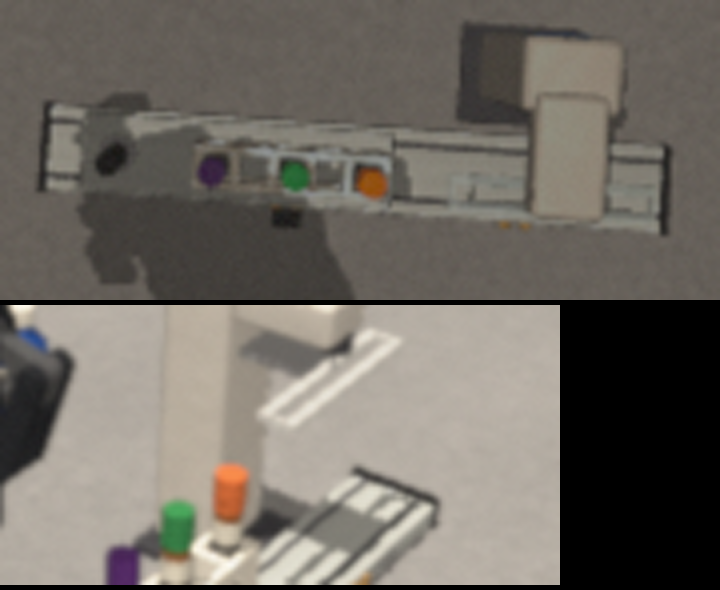

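The carriage is in the open station: orange cap at (372,183) in the top half, i.e. top pixel ≈(358,270.6), and (230,494) in the lower half, i.e. side pixel ≈(397.3,237); all three tubes stand in the rack, the fork well clear.

```bash
python3 - <<'E'
from h import *
t=camera("top"); s=camera("side")
T=lambda u,v:(u/4+265-.4,v/4+225-.4)
print(onz(t,*T(372,183),.138), tri(t,T(372,183),s,(397,237)), onz(s,397,237,.126))
y=np.array([.0835,.9965]);x=np.array([.9965,-.0835]); c=np.array([.4385,.0104])
for p,z in((T(372,183),.138),(T(295,177),.138),(T(212,172),.138),(T(113,155),.118)): q=onz(t,*p,z)[:2]-c; print(q@x,q@y)
plan(np.r_[c-y*.005,.1285],[0,0,-1],[.9965,-.0835,0])
# reader: rays onto known heights, rigid 2D fit
Q=lambda u,v:(u/3.6+270-.36,v/3.6+125-.36)
pts=[((175,147),.328,-.0576,1),((257,120),.328,-.0576,-1),((188,198),.2955,-.0905,1),((265,168),.2955,-.0905,-1)]
W=np.array([onz(t,*Q(*p),z)[:2] for p,z,_,_ in pts]); B=np.array([[a,.028*b] for _,_,a,b in pts])
W0=W-W.mean(0);B0=B-B.mean(0); psi=np.arctan2((B0[:,0]*W0[:,1]-B0[:,1]*W0[:,0]).sum(),(B0*W0).sum())
Rm=np.array([[np.cos(psi),-np.sin(psi)],[np.sin(psi),np.cos(psi)]]); print("psi",psi,"post",W.mean(0)-Rm@B.mean(0),"res",(W0-B0@Rm.T).round(4).tolist())
print("dir from post", np.arctan2(*(W.mean(0)-np.array([.7385,.094]))[::-1])+np.pi)
E
```

```text
[0.43924688 0.00684826 0.138     ] (array([0.43764461, 0.00566257, 0.12064304]), np.float64(0.00014721609456417377)) [0.43421202 0.01308344 0.126     ]
0.0010408344347057911 -0.0034769444691208464
0.0015157631141372307 0.045024144417554084
0.0011142372188544022 0.0973585702215732
0.005851051214212817 0.16197494302113594
t 6.075 tcp [0.4592 0.2535 0.2534] shift cm [-24.91  -0.06  12.48] gap 0.5 gf 0.0 F [-0.5 -0.3  0.3] q [ 0.5   0.03  0.12  1.66 -0.    2.16]
rotvec [ 0.0006 -0.0002  0.0008] shift in target axes [-24.9   -0.03  12.49]
psi 0.3065507497868901 post [0.74259736 0.09272473] res [[-0.0023, -0.0046], [-0.0043, 0.0007], [0.0031, -0.0013], [0.0035, 0.0052]]
dir from post 0.3413069353606395
```

```bash

python3 -m handwheel '[{"dx":-5,"dy":0,"dz":0,"ax":0,"ay":0,"az":0,"fingers":0.5},{"dx":-5,"dy":0,"dz":0,"ax":0,"ay":0,"az":0,"fingers":0.5},{"dx":-5,"dy":0,"dz":0,"ax":0,"ay":0,"az":0,"fingers":0.5},{"dx":-5,"dy":0,"dz":0,"ax":0,"ay":0,"az":0,"fingers":0.5},{"dx":-4.8,"dy":0,"dz":0,"ax":0,"ay":0,"az":0,"fingers":0.5},{"dx":0,"dy":0,"dz":4,"ax":0,"ay":0,"az":0,"fingers":0.5},{"dx":0,"dy":0,"dz":3,"ax":0,"ay":0,"az":0,"fingers":0.5},{"dx":0,"dy":0,"dz":0,"ax":0,"ay":0,"az":0,"fingers":0.5}]'
python3 - <<'E'
from h import *
plan([.4388,.0065,.1285],[0,0,-1],[.9965,-.0835,0])
E
```

```text
t: 7.08
tcp_pos: [0.437, 0.0052, 0.1817]
ee_rot: [-0.001, 0.737, 0.676, -0.001]
force: [-0.4, -0.2, 0.4]
finger_gap: 0.497
finger_force: 0.0
t 7.075 tcp [0.437  0.0052 0.1817] shift cm [0.15 0.19 5.32] gap 0.497 gf 0.0 F [-0.4 -0.2  0.4] q [ 0.01 -0.2  -0.23  1.54 -0.    1.67]
rotvec [-0.0027  0.0003 -0.0018] shift in target axes [0.15 0.17 5.32]
```

```bash

python3 -m handwheel '[{"dx":0.1,"dy":0.2,"dz":1.3,"ax":0,"ay":0,"az":0,"fingers":0.5},{"dx":0,"dy":0,"dz":2,"ax":0,"ay":0,"az":0,"fingers":0.5},{"dx":0,"dy":0,"dz":2,"ax":0,"ay":0,"az":0,"fingers":0.5},{"dx":0,"dy":0,"dz":0,"ax":0,"ay":0,"az":0,"fingers":0},{"dx":0,"dy":0,"dz":0,"ax":0,"ay":0,"az":0,"fingers":0},{"dx":0,"dy":0,"dz":0,"ax":0,"ay":0,"az":0,"fingers":0},{"dx":0,"dy":0,"dz":0,"ax":0,"ay":0,"az":0,"fingers":0},{"dx":0,"dy":0,"dz":0,"ax":0,"ay":0,"az":0,"fingers":0}]' 40
python3 - <<'E'
from h import *
plan([.4388,.0065,.1285],[0,0,-1],[.9965,-.0835,0])
E
```

```text
t: 8.07
tcp_pos: [0.4405, 0.0069, 0.1305]
ee_rot: [0.0, 0.736, 0.677, 0.0]
force: [-3.9, -0.1, 5.2]
finger_gap: 0.198
finger_force: 39.4
t 8.075 tcp [0.4405 0.0069 0.1305] shift cm [-0.06 -0.17  0.2 ] gap 0.198 gf 39.4 F [-3.9 -0.1  5.2] q [ 0.02 -0.19 -0.32  1.44  0.    1.67]
rotvec [ 0.0004 -0.0001 -0.0003] shift in target axes [-0.06 -0.17  0.2 ]
```

```bash

python3 -m handwheel '[{"dx":0,"dy":0,"dz":-1,"ax":0,"ay":0,"az":0,"fingers":0},{"dx":0,"dy":0,"dz":-2,"ax":0,"ay":0,"az":0,"fingers":0},{"dx":0,"dy":0,"dz":-3,"ax":0,"ay":0,"az":0,"fingers":0},{"dx":0,"dy":0,"dz":-3,"ax":0,"ay":0,"az":0,"fingers":0},{"dx":0,"dy":0,"dz":-3,"ax":0,"ay":0,"az":0,"fingers":0},{"dx":0,"dy":0,"dz":-2,"ax":0,"ay":0,"az":0,"fingers":0},{"dx":0,"dy":0,"dz":0,"ax":0,"ay":0,"az":0,"fingers":0}]'
python3 - <<'E'
from h import *
u=np.array([-np.cos(.32),-np.sin(.32),0]);k=np.array([0,0,1])
p=np.array([.7395,.0935,0])+.1671*u+.2449*k; print(p)
plan(p,-(u+k),-u+k)
s=camera("side"); cv2.imwrite("pics/lift.png",cv2.resize(s["img"][110:280,240:480],None,fx=2.5,fy=2.5,interpolation=cv2.INTER_CUBIC))
E
```

```text
t: 8.95
tcp_pos: [0.4414, 0.0068, 0.2718]
ee_rot: [0.001, 0.736, 0.677, 0.001]
force: [-0.7, 0.5, -0.4]
finger_gap: 0.198
finger_force: 39.1
[0.58088276 0.04093593 0.2449    ]
t 8.95 tcp [0.4414 0.0068 0.2718] shift cm [ 4.57 13.6   2.74] gap 0.198 gf 39.1 F [-0.7  0.5 -0.4] q [ 0.02 -0.16 -0.02  1.71 -0.    1.67]
rotvec [-0.7707  0.159  -0.3827] shift in target axes [-1.15  8.22 12.02]
```

View pics/lift.png

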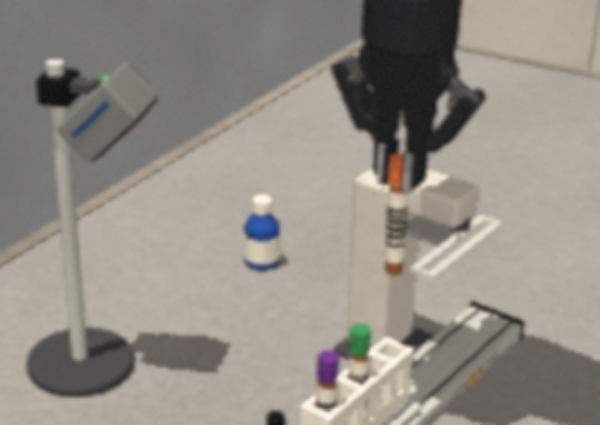

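The tube hangs from the fingers by its cap (395,172), label clear; the other two remain in the rack. Tip and approach.

```bash

python3 -m handwheel '[{"dx":0,"dy":0,"dz":0,"ax":-0.1285,"ay":0.0265,"az":-0.064,"fingers":0},{"dx":0,"dy":0,"dz":0,"ax":-0.1285,"ay":0.0265,"az":-0.064,"fingers":0},{"dx":0,"dy":0,"dz":0,"ax":-0.1285,"ay":0.0265,"az":-0.064,"fingers":0},{"dx":0,"dy":0,"dz":0,"ax":-0.1285,"ay":0.0265,"az":-0.064,"fingers":0},{"dx":0,"dy":0,"dz":0,"ax":-0.1285,"ay":0.0265,"az":-0.064,"fingers":0},{"dx":0,"dy":0,"dz":0,"ax":-0.1285,"ay":0.0265,"az":-0.064,"fingers":0},{"dx":-0.3,"dy":1.5,"dz":3,"ax":0,"ay":0,"az":0,"fingers":0},{"dx":-0.3,"dy":1.5,"dz":3,"ax":0,"ay":0,"az":0,"fingers":0},{"dx":-0.3,"dy":1.5,"dz":3,"ax":0,"ay":0,"az":0,"fingers":0},{"dx":-0.3,"dy":1.7,"dz":3,"ax":0,"ay":0,"az":0,"fingers":0}]'
python3 - <<'E'
from h import *
u=np.array([-np.cos(.32),-np.sin(.32),0]);k=np.array([0,0,1])
p=np.array([.7395,.0935,0])+.1671*u+.2449*k
plan(p,-(u+k),-u+k)
o=np.zeros((600,800,3),np.uint8)
s=camera("side"); o[:600,:410]=cv2.resize(s["img"][115:265,240:342],(408,600),interpolation=cv2.INTER_CUBIC)[:, :410] if False else cv2.resize(s["img"][115:265,240:343],(410,600),interpolation=cv2.INTER_CUBIC)
t=camera("top"); o[:480,420:]=cv2.resize(t["img"][125:245,280:375],(380,480),interpolation=cv2.INTER_CUBIC)
cv2.imwrite("pics/near.png",o)
E
```

```text
t: 10.25
tcp_pos: [0.5758, 0.0335, 0.228]
ee_rot: [0.217, 0.541, 0.752, 0.307]
force: [0.7, -1.3, 0.2]
finger_gap: 0.192
finger_force: 39.5
t 10.25 tcp [0.5758 0.0335 0.228 ] shift cm [ 0.55  1.69 -0.7 ] gap 0.192 gf 39.5 F [ 0.7 -1.3  0.2] q [-0.07 -0.54 -0.6   0.78  0.27  1.29]
rotvec [-0.014  -0.0077  0.    ] shift in target axes [ 0.55  1.7  -0.69]
```

View pics/near.png

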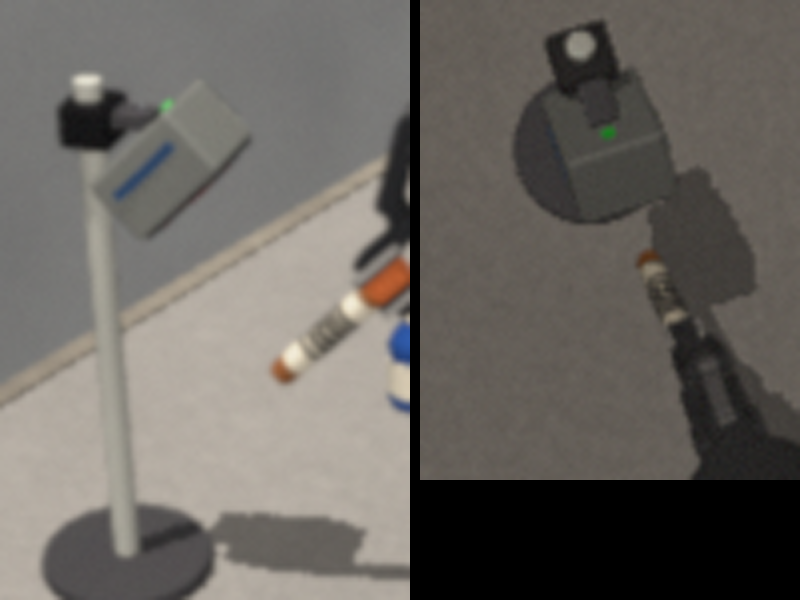

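Side half: head face corners (167,112), (203,82), (213,180), (250,135); top half: the same corners at (568,163), (660,135), (588,223), (675,190). The tube is tipped parallel to the window, foot at (283,370) left and (648,258) right. Triangulate the head corners and the tube's ends.

```bash
python3 - <<'E'
from h import *
s=camera("side");t=camera("top")
S=lambda u,v:(u/3.98+240-.4,v/4+115-.4); T=lambda u,v:((u-420)/4+280-.4,v/4+125-.4)
P=[]
for a,b in(((568,163),(167,112)),((660,135),(203,82)),((588,223),(213,180)),((675,190),(250,135))):
    p,e=tri(t,T(*a),s,S(*b)); P.append(p); print(p.round(4),round(e,4))
P=np.array(P); yv=(P[0]-P[1]+P[2]-P[3])/2; zv=(P[2]-P[0]+P[3]-P[1])/2
print("y",yv,np.linalg.norm(yv),"psi",np.arctan2(-yv[0],yv[1]),"z",zv,np.linalg.norm(zv),"psi_z",np.arctan2(-zv[1],-zv[0]))
for psi in(.30,.32,.34):
    u=np.array([-np.cos(psi),-np.sin(psi),0]);k=np.array([0,0,1.]);X=(u+k)/2**.5;Z=(u-k)/2**.5
    print(psi,"window mid",P.mean(0)-.036*X+.023*Z, "via post",np.array([.7395,.0935,.27])+.065*u)
f,e=tri(t,T(648,258),s,S(283,370)); print("foot seen",f,e)
st=telemetry.observe(); M=rot(st["ee_rot"]).as_matrix(); print("foot pred",st["tcp_pos"]+M[:,2]*.1025,"z",M[:,2])
def check(psi=.32):
    u=np.array([-np.cos(psi),-np.sin(psi),0]);k=np.array([0,0,1.])
    for y in(1,-1):
        for x,z in((36,-46),(36,0),(-36,-46)):
            p=np.array([.7395,.0935,.27])+.065*u+x*1e-3*(u+k)/2**.5+z*1e-3*(u-k)/2**.5+y*.028*np.array([u[1],-u[0],0])
            a=proj(t,p);b=proj(s,p); print(y,x,z,"top",round((a[0]-279.6)*4+420),round((a[1]-124.6)*4),"side",round((b[0]-239.6)*3.98),round((b[1]-114.6)*4))
check()
E
```

```text
[0.6771 0.1006 0.3256] 0.0014
[0.6915 0.0519 0.3237] 0.001
[0.6515 0.0924 0.2889] 0.0031
[0.6662 0.0434 0.2946] 0.001
y [-0.01453416  0.04881129 -0.00193653] 0.05096600945976045 psi 0.2894025345831626 z [-0.02547193 -0.00831209 -0.03287964] 0.04241439470941486 psi_z 0.3154286149905475
0.3 window mid [0.68034926 0.07478976 0.2664937 ] via post [0.67740313 0.07429119 0.27      ]
0.32 window mid [0.68029318 0.07496484 0.2664937 ] via post [0.6777997  0.07305317 0.27      ]
0.34 window mid [0.68023361 0.07513877 0.2664937 ] via post [0.67822095 0.07182334 0.27      ]
foot seen [0.64198961 0.05460332 0.15571767] 0.0042019769181228074
foot pred [0.64219815 0.05673313 0.15438891] z [ 0.65797949  0.22713134 -0.71796542]
1 36 -46 top 566 166 side 166 109
1 36 0 top 588 231 side 226 171
1 -36 -46 top 539 95 side 86 186
-1 36 -46 top 667 131 side 203 72
-1 36 0 top 685 197 side 260 132
-1 -36 -46 top 633 62 side 125 148
```

```bash
cat > goal.py <<'E'
from h import *
u=np.array([-np.cos(.31),-np.sin(.31),0]);k=np.array([0,0,1.])
p=np.array([.679,.074,.269])+.09*(u-k)/2**.5+.0545*(u+k)/2**.5
plan(p,-(u+k),-u+k)
E
python3 goal.py
```

```text
t 10.45 tcp [0.5748 0.0335 0.228 ] shift cm [ 0.68  1.79 -0.47] gap 0.195 gf 39.5 F [-0.7 -0.2 -0.7] q [-0.07 -0.54 -0.6   0.78  0.27  1.28]
rotvec [-0.0155 -0.0156  0.0071] shift in target axes [ 0.68  1.8  -0.46]
```

```bash

python3 -m handwheel '[{"dx":0,"dy":0,"dz":0,"ax":-0.0155,"ay":-0.0155,"az":0.007,"fingers":0},{"dx":0.2,"dy":0.6,"dz":-0.2,"ax":0,"ay":0,"az":0,"fingers":0},{"dx":0.2,"dy":0.6,"dz":-0.2,"ax":0,"ay":0,"az":0,"fingers":0},{"dx":0.3,"dy":0.6,"dz":-0.1,"ax":0,"ay":0,"az":0,"fingers":0},{"dx":0,"dy":0,"dz":0,"ax":0,"ay":0,"az":0,"fingers":0},{"dx":0,"dy":0,"dz":0,"ax":0,"ay":0,"az":0,"fingers":0},{"dx":0,"dy":0,"dz":0,"ax":0,"ay":0,"az":0,"fingers":0},{"dx":0,"dy":0,"dz":0,"ax":0,"ay":0,"az":0,"fingers":0}]'
python3 goal.py
python3 - <<'E'
from h import *
o=np.zeros((600,800,3),np.uint8)
s=camera("side"); o[:,:410]=cv2.resize(s["img"][115:265,240:343],(410,600),interpolation=cv2.INTER_CUBIC)
t=camera("top"); o[:600,420:]=cv2.resize(t["img"][125:275,280:375],(380,600),interpolation=cv2.INTER_CUBIC)
cv2.imwrite("pics/final.png",o)
E
```

```text
t: 11.45
tcp_pos: [0.5818, 0.0426, 0.2461]
ee_rot: [0.227, 0.544, 0.746, 0.31]
force: [0.2, -0.2, 0.1]
finger_gap: 0.197
finger_force: 39.5
t 11.45 tcp [0.5818 0.0426 0.2461] shift cm [ 0.02 -0.15  0.15] gap 0.197 gf 39.5 F [ 0.2 -0.2  0.1] q [-0.04 -0.54 -0.58  0.78  0.24  1.32]
rotvec [0.0025 0.0009 0.0003] shift in target axes [ 0.02 -0.15  0.15]
```

View pics/final.png

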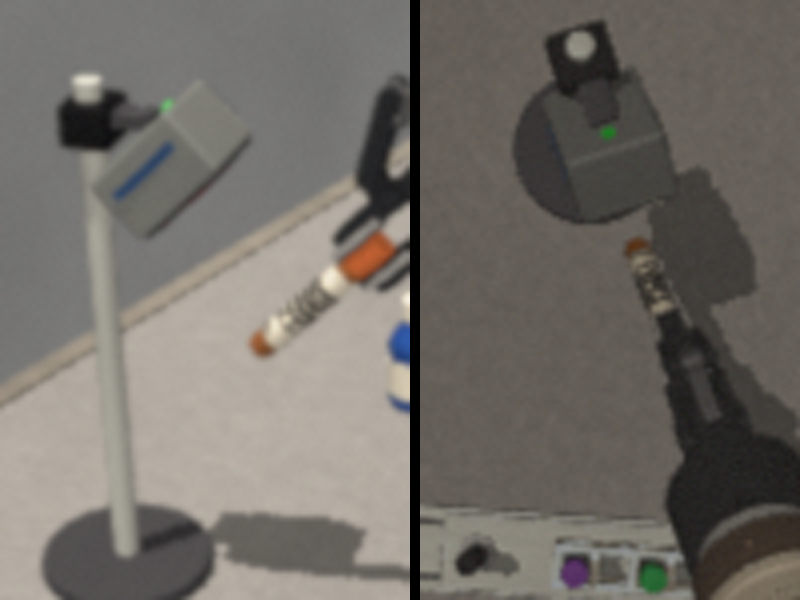

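The tube is held parallel to the window (foot at (262,343) left and (638,245) right), with the label clear, the violet and green tubes in the rack, and the TCP within 2 mm of the goal. Hand in.

```bash
python3 -c "
from bench import finish_job
print(finish_job())"
```

```text
the job is handed in; nothing more can be done
None
```

I handed the job in at about 11.5 s: the carriage is in the open click stop, and the orange-capped tube is held by its cap, parallel to the reader window. The label is about 9 cm from the window; the gripper was within about 2 mm of the pose worked out from the camera images, and I don't have the judge's verdict.

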